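# Load the sample tray into the spectrometer

## Robot

A 6-joint arm with a two-finger parallel gripper is mounted at the origin on the work surface. World frame = base frame: x ahead of the robot, y to its left, z up, the work surface at z = 0. Lengths are in m, angles in rad, forces in N, time in s.
With the tool pointing down it reaches from about 0.275 to 0.85 m from the base axis. Payload 5.2 kg.
Tool frame: the origin (TCP) lies between the finger pads; the fingertips stand ctrl.finger_overhang ahead of it and the grasp point (between the pads) lies 11 mm behind it (ctrl.finger_overhang is the distance from the TCP to the fingertips, in m); z points along the fingers, y is the line along which they close (so a half turn about z gives the same grasp; the last joint's range is limited). The gripper opens to 85 mm and grips with 20 to 120 N. Pads are 22 mm wide; open, the fingers measure 114 mm over their backs; the gripper's body (76 mm by 85 mm) begins 54 mm behind the grasp point. The pads swing forward as they close: fully open they stand 13 mm farther back than shut.
Start: joints at [1.077, 0.259, 1.535, -0, 1.348, -0.203], TCP at [0.158, 0.527, 0.239] pointing down, gripper open.
Joint ranges: [-3.14, 3.14], [-0.91, 2.08], [0.19, 2.58], [-1.22, 4.36], [0.22, 2.71], [-3.12, 3.12]. Speed limits (rad/s): [2.57, 2.57, 3.14, 3.14, 3.14, 3.14].

## Interface

Orientations are given as a rotation vector (axis times angle).
In Python, from rig import ctrl gives the robot as it stands. The module is installed in compiled form; this text tells all that it offers.
- The arm moves only by the tool arm_command, never from a script. Its arguments are lists of equal length, an entry for each row: "slide": the shift along the world's x, y, z in units of 0.025 m (1.0 is 0.025 m), a list of three; "turn": the turn, a rotation vector about the world's x, y, z in units of 6 degrees (1.0 is 6 degrees), a list of three; "gripper": the opening, from 0 (shut) to 1 (fully open). A call has exactly 5 rows; each row shifts and turns the commanded pose from where the row before left it; what a row does not reach is not made up. A row lasts 1/10 s, in which the tool goes at most 50 mm and 8.59 degrees, less where a joint would pass 70% of its speed; a pose out of reach is approached as far as the arm can. A call with a number of a shift or a turn outside -1 to 1 is refused whole. A call with a gripper value outside its range is refused whole. The fingers move at their own pace and stop on an object; the grip force is fixed at half the most. Time passes only in rows, so rows that do not move let the fingers close, or fill a call up. It gives the time, the measured TCP pose, the force, the opening and the grip force at its end, in the units of the state.
- ctrl.state(): the state, without advancing time (a new reading comes with each control period).
- ctrl.snapshot(name): name is "side" or "top" or "wrist"; returns (picture, depth): 480x640x3 uint8, red, green, blue; 480x640 float32, m along the optical axis (not along the pixel's ray), 0 where there is no reading.
- ctrl.camera_model(name): a dict with "camera_matrix" (3x3 intrinsics, pixels), "k1" (the pictures are not rectified: a ray, as slopes to the right and down, at radius r is drawn at 1 + k1 r^2 times it, then the intrinsics apply), "extrinsics" (4x4, takes a point from camera to world coordinates); the wrist camera has in their place "hand_eye" (4x4, takes a point from camera to tool coordinates, whose origin is the TCP and whose axes are the flange's). Camera axes: x right, y up, looking along -z (the intrinsics and any distortion apply to the point x, -y, -z); pixel columns grow to the right and rows downward; lengths in m; the calibration is good to about 2 mm. A picture is of the moment at which its call begins: read the wrist's pose just before it. camera_model takes no time and is no camera call.
- ctrl.finish_job(): hands the job in; it is judged then, once.
Trained networks look in the newest picture that a camera, given by its name, has taken for a name from the list of things; names that differ only in an ending like _2 or _b are one class to them, and where a whole thing is asked for, a point or a joint stands for the part that bears it (a point fixed in the world has none). Each returns a list of dicts, best first, with "confidence" (0 to 1); they miss things now and then, are a little off and sometimes report something else, mostly with a low value. They report only what shows in the picture. A call takes as long as a camera call. They do not tell look-alikes from the thing itself.
- ctrl.regions_of(camera, query): "region" (480x640 bool, what is visible of it) and "extent" ([left, top, right, bottom] in pixels, round what is visible of it).
- ctrl.mark_of(camera, query): "uv" ([column, row] in pixels: a listed point, or the origin of a listed thing).
The state is a dict: "time_s": time; "joint_pos": joint angles; "joint_velocities": joint speeds; "joint_torque": joint torques, N m; "position": TCP position; "tool_rot": TCP orientation; "wrist_force": force on the tool from outside, world axes, zero at the start; "ft_torque": the same for the moment, N m; "width": finger opening in m; "finger_force": force on a finger pad.
Only numpy, scipy, OpenCV 4.12 (cv2) and the standard library are available. Lean on these libraries where they do the work, as an engineer would, in place of code of your own. Each camera call takes 0.05 s, during which the arm holds its last target. There are 200 camera calls.

## Task

Take the tray that carries the glass sample cell by its handle and slide it, cell end first, into the opening of the spectrometer's sample compartment until it is fully home against the stop, lying flat on the landing. The cell must stay standing in its seat; leave the empty tray where it is, and let go of the loaded tray.

Things in the scene. Friction and masses are not known exactly. Their poses are not given: they have to be found in the camera images.
- tray: Loaded tray, left or right: aluminium plate 180 (x) x 90 (y) x 6 mm, 0.3 kg. Origin: centre of its underside; x to the cell end (roughly away from the robot), z up. Black handle bar along x to grip from above: 56 long, 14 wide, 58 to 80 mm above the underside, middle at x = -30, y = 0, a 10 mm post under each end. Square seat, 40 mm inside, walls 12 high, 4 thick, centred at x = +50.
- cell: Sample cell: square glass cell 34 x 34 mm with a white 36 mm stopper, 46 mm tall, 70 g, standing loose in the loaded tray's seat, 6 mm above the tray's underside. Origin: centre of its underside; z up. A similar cell alone on the table is not part of the job.
- spare_tray: Empty tray, to be left alone: same shape, size and axes as the loaded tray, on the other side, with nothing in its seat.
- home (a point): Where the tray's origin belongs, on the landing (12 mm above table, 150 wide, x -90 to 90 mm) of the fixed white spectrometer; x points into the opening, z up. Clear-topped hood from x = 10: 116 wide, 62 high inside, top 68; flared lips from x = -10, 150 apart. Open above before that. Stop wall at x = 90: tray touching it has its rear edge flush with the landing's. Behind: body 260 wide, 58 high.
Things that resemble listed ones, but are neither listed nor needed, are in the scene too. What is shaped like the tray but red is not meant.

How it is judged:
By the outcome, as a careful person would: the job done as asked, in the order asked, and still so for the second after the job is handed in, with the robot touching nothing.
It also fails if it takes over 48 s, if anything falls off the work surface, if the arm or the gripper's body presses on something with over 40 N, if the wrist force passes 120 N, or if a joint passes its speed limit or range.

## Working session

There is one attempt and no reset: what is moved stays moved. The work goes in short steps, Python scripts to look and compute and a tool call to move; the robot and the scene stay as the last step left them, time stands still between calls to the robot, and variables do not carry over. Pictures are saved under pics/ and viewed, at most 10 in all, crops included, and the job is handed in when it is done.

Besides the shell and the picture viewer there is one more tool, called as name(argument=value, ...) on one line, values as JSON. arm_command: Moves the arm, as the interface text tells. Shifts and turns lie within -1 to 1; 1 stands for 0.025 m of shift or 6 degrees of turn. Its arguments: {"type":"object","properties":{"slide":{"type":"array"},"turn":{"type":"array"},"gripper":{"type":"array"}},"required":["slide","turn","gripper"]}

```bash
mkdir -p pics; cat > h.py <<'E'
import numpy as np, cv2
from rig import ctrl
from scipy.spatial.transform import Rotation as R
def cam(name):
    m=ctrl.camera_model(name); K=np.array(m["camera_matrix"]); k1=m["k1"]
    if "extrinsics" in m: T=np.array(m["extrinsics"])
    else:
        s=ctrl.state(); W=np.eye(4); W[:3,:3]=R.from_rotvec(s["tool_rot"]).as_matrix(); W[:3,3]=s["position"]
        T=W@np.array(m["hand_eye"])
    return K,k1,T
def rays(uv,K,k1):
    return cv2.undistortPoints(np.array(uv,float).reshape(-1,1,2),K,np.array([k1,0,0,0,0.])).reshape(-1,2)
def cloud(uv,d,c):
    n=rays(uv,c[0],c[1]); d=np.asarray(d,float)
    p=np.c_[n[:,0]*d,-n[:,1]*d,-d]
    return p@c[2][:3,:3].T+c[2][:3,3]
def allpts(depth,c):
    v,u=np.mgrid[0:480,0:640]
    return cloud(np.c_[u.ravel(),v.ravel()],depth.ravel(),c).reshape(480,640,3)
def save(n,im): cv2.imwrite("pics/"+n,im[:,:,::-1])
E
python3 - <<'E'
from h import *
print(ctrl.state()["time_s"],ctrl.finger_overhang)
for n in ("top","side"):
    c=cam(n);im,d=ctrl.snapshot(n);save(n+"0.png",im);np.savez(n+"0.npz",im=im,P=allpts(d,c),d=d)
    print(n,c[2].round(2).tolist())
    for q in ("tray","cell","spare_tray","home"):
        try:
            for r in ctrl.mark_of(n,q): print(n,q,np.round(r["uv"]),round(r["confidence"],2))
        except Exception as e: print(e)
E
```

```text
0.0 0.008
top [[0.02, 0.99, -0.16, 0.26], [-1.0, 0.03, 0.03, 0.02], [0.03, 0.16, 0.99, 1.06], [0.0, 0.0, 0.0, 1.0]]
top tray [235. 148.] 0.85
top tray [438. 347.] 0.81
top tray [439. 232.] 0.79
top cell [448. 210.] 0.93
top spare_tray [177. 246.] 0.92
top home [348. 169.] 0.59
side [[0.67, 0.5, -0.55, -0.04], [-0.74, 0.44, -0.5, -0.46], [-0.01, 0.74, 0.67, 0.68], [0.0, 0.0, 0.0, 1.0]]
side tray [372. 429.] 0.76
side tray [452. 330.] 0.69
side tray [326. 186.] 0.68
side cell [477. 319.] 0.86
side spare_tray [229. 212.] 0.78
side home [400. 237.] 0.61
```

View pics/top0.png

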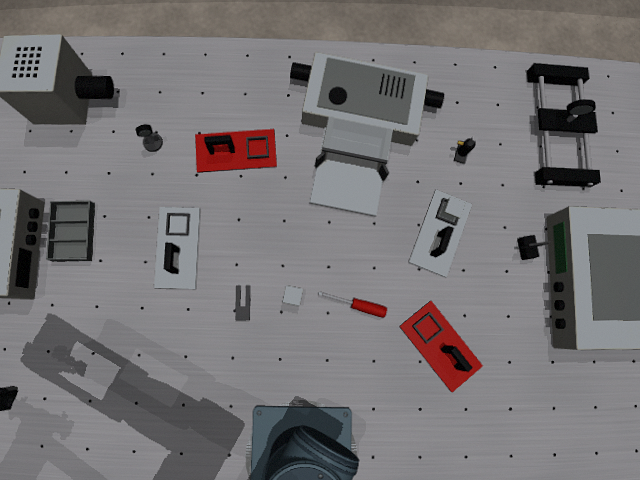

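View pics/side0.png

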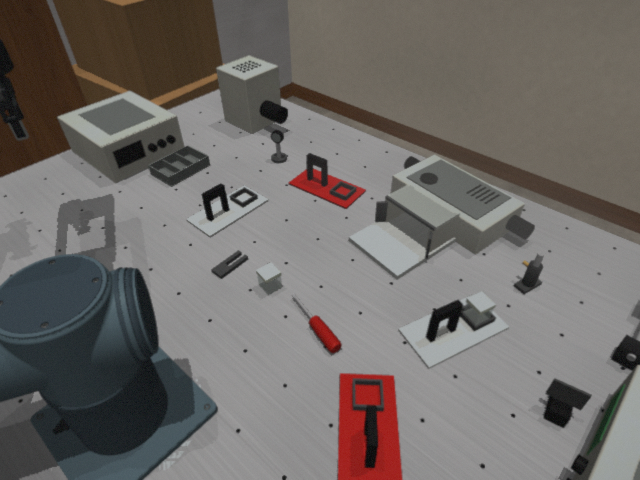

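The side picture agrees with the top one. Top view candidates:
- White tray at (440,232), with a cell in its seat at (448,210).
- White tray with an empty seat at (177,247), which is the spare.
- Red trays at (235,148) and (440,346), not meant.
- A lone cell at (293,296), not part of the job.

I choose the tray at (440,232). The spectrometer landing is near (345,190), with the opening at about (350,165). Next I check the choice in a crop and measure.

```bash
python3 - <<'E'
from h import *
z=np.load("top0.npz");im=z["im"];P=z["P"];Z=P[...,2]
save("crop1.png",cv2.resize(np.hstack([im[180:290,395:485],im[110:220,300:400]]),None,fx=4,fy=4,interpolation=cv2.INTER_CUBIC))
def rect(mask,lab):
    q=P[mask];r=cv2.minAreaRect((q[:,:2]*1000).astype(np.float32))
    print(lab,mask.sum(),"c",np.round(r[0],1),"size",np.round(r[1],1),"ang",round(r[2],1),"z",np.percentile(q[:,2],[5,50,95]).round(4))
def win(a,b,c,d):
    m=np.zeros(Z.shape,bool);m[b:d,a:c]=1;return m
w=win(400,180,480,285); br=im.min(2)
print("table z",np.median(Z[300:340,200:280]))
ctrl.snapshot("top")
for r in ctrl.regions_of("top","tray"):
    print(r["extent"],round(r["confidence"],2))
    if abs(np.mean([r["extent"][0],r["extent"][2]])-440)<15 and abs(np.mean([r["extent"][1],r["extent"][3]])-232)<20: rect(r["region"]&(Z<.015)&(Z>-.005),"trayplate"); np.save("treg.npy",r["region"])
rect(w&(Z>.003)&(Z<.012),"plate z")
rect(win(422,220,458,265)&(Z>.06),"handle")
rect(win(430,190,470,228)&(Z>.035),"cell")
rect(win(305,150,390,220)&(Z>.007)&(Z<.018),"landing")
rect(win(305,120,400,190)&(Z>.055)&(Z<.08),"hood")
for u,v in [(348,140),(345,160),(345,180),(345,200),(440,265),(440,238),(448,208)]: print(u,v,P[v,u].round(4))
E
```

```text
table z 0.0003728821726732834
[398.1, 300.3, 481.4, 392.7] 0.88
[409.3, 189.7, 471.6, 277.5] 0.79
trayplate 2301 c [ 484.1 -300.5] size [ 93.5 184.9] ang 68.9 z [0.0027 0.0063 0.0099]
[193.8, 129.0, 275.2, 170.6] 0.67
plate z 2653 c [ 488.1 -299.5] size [184.3 243.9] ang 89.4 z [0.0033 0.0059 0.0096]
handle 238 c [ 357.8 -149.3] size [ 39.6 391.2] ang 35.0 z [0.0639 0.0795 0.083 ]
cell 320 c [ 393.9 -165.1] size [ 51.3 455.5] ang 41.6 z [0.04   0.0519 0.0565]
landing 3360 c [585.3 -89.6] size [154.2 133.6] ang 79.6 z [0.009  0.0121 0.0152]
hood 1387 c [ 667.7 -106.7] size [165.1 122.3] ang 80.3 z [0.0657 0.0783 0.0799]
348 140 [ 0.661  -0.0818  0.0819]
345 160 [ 0.6423 -0.083   0.0097]
345 180 [ 0.5951 -0.0834  0.0107]
345 200 [ 0.5484 -0.0836  0.0132]
440 265 [ 0.4104 -0.2961  0.0056]
440 238 [ 0.4703 -0.2965  0.0083]
448 208 [ 0.5275 -0.3018  0.0538]
```

View pics/crop1.png

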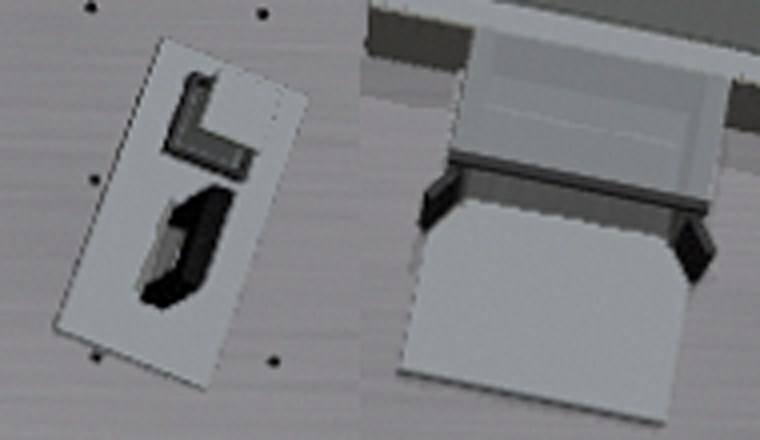

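The crop shows the chosen white tray with a white-stoppered cell in its seat, about (447,208) in the full picture. The spectrometer's empty landing is in front of the clear hood. The plate measures 185x93 mm at z 6 mm and the landing is 154 wide at z 12 mm, which matches the description. Now I work out the move.

```bash
python3 - <<'E'
from h import *
s=ctrl.state();M=R.from_rotvec(s["tool_rot"]).as_matrix()
print(s["position"],M.round(3).tolist(), s["joint_pos"])
print(np.array(ctrl.camera_model("wrist")["hand_eye"]).round(3).tolist(), np.array(ctrl.camera_model("wrist")["camera_matrix"]).round(0).tolist())
c=cam("top")
def hit(uv,z,c):
    a=cloud([uv],[1.],c)[0];o=c[2][:3,3];return o+(a-o)*(z-o[2])/(a[2]-o[2])
print("home mark",hit((348,169),.012,c),"tray mark",hit((439,232),0,c),"cell",hit((448,210),.006,c))
c=cam("side");print("side home",hit((400,237),.012,c),"tray",hit((452,330),0,c),"cell",hit((477,319),.006,c))
y=np.degrees(np.arctan2(M[1,1],M[0,1]));print("tool y yaw",y,"want",-21.1+90,"or",-21.1-90)
E
```

```text
[0.15766999 0.52692474 0.23932287] [[-0.958, 0.287, 0.0], [0.287, 0.958, 0.0], [0.0, 0.0, -1.0]] [ 1.07720538e+00  2.58579349e-01  1.53499500e+00  6.73636488e-06
  1.34799575e+00 -2.02773522e-01]
[[0.0, 0.946, 0.325, 0.084], [1.0, -0.0, 0.0, 0.001], [0.0, 0.325, -0.946, -0.135], [0.0, 0.0, 0.0, 1.0]] [[338.0, 0.0, 317.0], [0.0, 338.0, 239.0], [0.0, 0.0, 1.0]]
home mark [ 0.620605   -0.08973228  0.012     ] tray mark [ 0.48558245 -0.29699353  0.        ] cell [ 0.53543046 -0.31704374  0.006     ]
side home [ 0.61582614 -0.09134566  0.012     ] tray [ 4.80586994e-01 -2.99710835e-01  1.11022302e-16] cell [ 0.52824955 -0.32287113  0.006     ]
tool y yaw 73.33730377250853 want 68.9 or -111.1
```

arm_command(slide=[[0.34, -0.93, 0], [0.34, -0.93, 0], [0.34, -0.93, 0], [0.34, -0.93, 0], [0.34, -0.93, 0]], turn=[[0, 0, -0.02], [0, 0, -0.02], [0, 0, -0.02], [0, 0, -0.02], [0, 0, -0.02]], gripper=[1, 1, 1, 1, 1])

```text
time_s: 1.1
position: [0.2004, 0.4098, 0.2394]
tool_rot: [0.471, 3.106, 0.0]
wrist_force: [0.7, 0.4, 0.1]
width: 0.0854
finger_force: 0.0
```

arm_command(slide=[[0.34, -0.93, 0], [0.34, -0.93, 0], [0.34, -0.93, 0], [0.34, -0.93, 0], [0.34, -0.93, 0]], turn=[[0, 0, -0.02], [0, 0, -0.02], [0, 0, -0.02], [0, 0, -0.02], [0, 0, -0.02]], gripper=[1, 1, 1, 1, 1])

```text
time_s: 1.6
position: [0.2429, 0.2935, 0.2395]
tool_rot: [0.487, 3.103, 0.0]
wrist_force: [0.9, 0.6, 0.1]
width: 0.0854
finger_force: 0.0
```

arm_command(slide=[[0.34, -0.93, 0], [0.34, -0.93, 0], [0.34, -0.93, 0], [0.34, -0.93, 0], [0.34, -0.93, 0]], turn=[[0, 0, -0.02], [0, 0, -0.02], [0, 0, -0.02], [0, 0, -0.02], [0, 0, -0.02]], gripper=[1, 1, 1, 1, 1])

```text
time_s: 2.1
position: [0.2854, 0.1772, 0.2396]
tool_rot: [0.504, 3.1, 0.0]
wrist_force: [1.2, 0.3, -0.1]
width: 0.0854
finger_force: 0.0
```

arm_command(slide=[[0.34, -0.93, 0], [0.34, -0.93, 0], [0.34, -0.93, 0], [0.34, -0.93, 0], [0.34, -0.93, 0]], turn=[[0, 0, -0.02], [0, 0, -0.02], [0, 0, -0.02], [0, 0, -0.02], [0, 0, -0.02]], gripper=[1, 1, 1, 1, 1])

```text
time_s: 2.6
position: [0.3279, 0.0609, 0.2396]
tool_rot: [0.52, 3.097, 0.0]
wrist_force: [-0.3, 0.1, -0.6]
width: 0.0853
finger_force: 0.0
```

arm_command(slide=[[0.34, -0.93, 0], [0.34, -0.93, 0], [0.34, -0.93, 0], [0.34, -0.93, 0], [0.34, -0.93, 0]], turn=[[0, 0, -0.02], [0, 0, -0.02], [0, 0, -0.02], [0, 0, -0.02], [0, 0, -0.02]], gripper=[1, 1, 1, 1, 1])

```text
time_s: 3.1
position: [0.3704, -0.0554, 0.2395]
tool_rot: [0.537, 3.095, -0.0]
wrist_force: [0.2, 0.8, -0.2]
width: 0.0858
finger_force: 0.0
```

arm_command(slide=[[0.34, -0.93, 0], [0.34, -0.93, 0], [0.34, -0.93, 0], [0.34, -0.93, 0], [0.34, -0.93, 0]], turn=[[0, 0, -0.02], [0, 0, -0.02], [0, 0, -0.02], [0, 0, -0.02], [0, 0, -0.02]], gripper=[1, 1, 1, 1, 1])

```text
time_s: 3.6
position: [0.4129, -0.1716, 0.2394]
tool_rot: [0.553, 3.092, -0.0]
wrist_force: [0.3, 0.4, 0.1]
width: 0.0854
finger_force: 0.0
```

arm_command(slide=[[0.34, -0.93, 0], [0.34, -0.93, 0], [0.34, -0.93, 0], [0.34, -0.8, 0], [0, 0, 0]], turn=[[0, 0, -0.02], [0, 0, -0.02], [0, 0, -0.02], [0, 0, -0.02], [0, 0, -0.02]], gripper=[1, 1, 1, 1, 1])

```text
time_s: 4.1
position: [0.4474, -0.2628, 0.2391]
tool_rot: [0.572, 3.088, -0.002]
wrist_force: [0.1, 0.7, -0.4]
width: 0.0856
finger_force: 0.0
```

```bash
python3 - <<'E'
from h import *
s=ctrl.state();M=R.from_rotvec(s["tool_rot"]).as_matrix()
print(s["time_s"],s["position"],"yaw y",np.degrees(np.arctan2(M[1,1],M[0,1])),M[:,2].round(3),s["wrist_force"])
c=cam("wrist");im,d=ctrl.snapshot("wrist");save("w1.png",im);P=allpts(d,c);np.savez("w1.npz",im=im,P=P)
for r in ctrl.regions_of("wrist","tray"): print("tray",r["extent"],r["confidence"])
Z=P[...,2];ok=d>0;D=np.hypot(P[...,0]-.484,P[...,1]+.3005)
def rect(m,l):
    q=P[m];r=cv2.minAreaRect((q[:,:2]*1000).astype(np.float32))
    print(l,m.sum(),np.round(r[0],1),np.round(r[1],1),round(r[2],1),np.percentile(q[:,2],[5,50,95]).round(4))
rect(ok&(Z>.068)&(Z<.09)&(D<.09),"handle")
rect(ok&(Z>.0035)&(Z<.012)&(D<.13),"plate")
rect(ok&(Z>.045)&(Z<.06)&(np.hypot(P[...,0]-.53,P[...,1]+.318)<.04),"cell")
print("table",np.median(Z[ok&(abs(Z)<.004)]))
E
```

```text
4.1 [ 0.44741917 -0.26280285  0.23912763] yaw y 69.02796895918507 [ 0.001 -0.001 -1.   ] [ 0.12907238  0.65812785 -0.43551545]
tray [255.8, 163.2, 337.3, 307.4] 0.82
tray [636.4, 237.8, 639.6, 258.7] 0.59
handle 936 [ 455.  -288.4] [14.1 55.6] 69.3 [0.075  0.08   0.0813]
plate 8661 [ 483.7 -299.3] [ 90.3 179.9] 69.2 [0.005  0.0063 0.0076]
cell 1096 [ 530.6 -317.5] [35.9 36.9] 69.1 [0.0484 0.0522 0.0534]
table 0.00017305498917066786
```

View pics/w1.png

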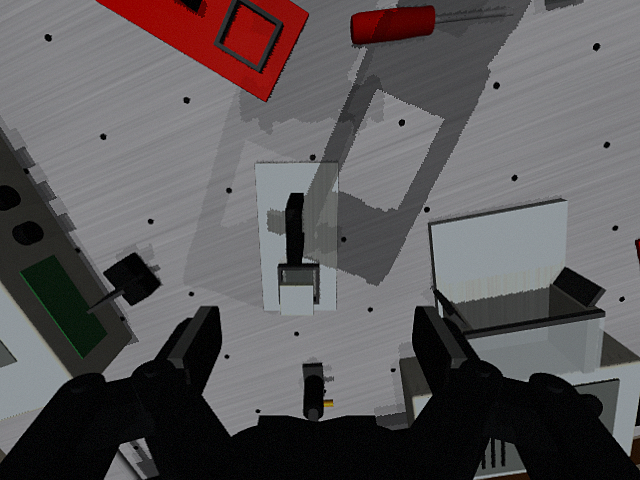

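The wrist picture shows the tray at (256-337,163-307), the handle at (295,228) and the cell standing in its seat at (297,298). The landing is at (500,245), ahead of the hood. The wrist sizes match the description closely: plate 180x90, handle 14x56, top at 80 mm. I descend, and measure the landing from the same picture.

arm_command(slide=[[0.3, -0.5, -0.4], [0, -0.5, -0.7], [0, 0, -0.9], [0, 0, -0.9], [0, 0, -0.9]], turn=[[0, 0, 0], [0, 0, 0], [0, 0, 0], [0, 0, 0], [0, 0, 0]], gripper=[1, 1, 1, 1, 1])

```text
time_s: 4.7
position: [0.4539, -0.2841, 0.1438]
tool_rot: [0.568, 3.09, 0.0]
wrist_force: [0.0, -0.3, 0.6]
width: 0.0853
finger_force: 0.0
```

arm_command(slide=[[0, 0, -0.9], [0, 0, -0.9], [0, 0, -0.8], [0, 0, -0.6], [0, 0, 0]], turn=[[0, 0, 0], [0, 0, 0], [0, 0, 0], [0, 0, 0], [0, 0, 0]], gripper=[1, 1, 1, 1, 1])

```text
time_s: 5.2
position: [0.4527, -0.283, 0.0627]
tool_rot: [-0.567, -3.086, -0.004]
wrist_force: [-0.8, 0.2, 0.5]
width: 0.0856
finger_force: 0.0
```

```bash
python3 - <<'E'
from h import *
P=np.load("w1.npz")["P"]*1000
th=np.radians(-10.4)
sel=(P[...,2]>8)&(P[...,2]<16)&(np.hypot(P[...,0]-560,P[...,1]+85)<110)&(P[...,0]<640)
q=P[sel];print(sel.sum(),np.percentile(q[:,2],[5,50,95]))
n,l,st=cv2.connectedComponents(sel.astype(np.uint8)),0,0
_,lab,stats,_=cv2.connectedComponentsWithStats(sel.astype(np.uint8));k=1+stats[1:,4].argmax();q=P[lab==k]
print(stats[k])
# rear edge & side edges fits
for t in (-10.4,):
    e=np.array([np.cos(th),np.sin(th)]);f=np.array([-e[1],e[0]])
    x=q[:,:2]@e;y=q[:,:2]@f
    ys=np.arange(-5,5)
    b=np.round(y/8);R_=[(y[b==i].mean(),x[b==i].min()) for i in np.unique(b) if (b==i).sum()>30]
    R_=np.array(R_)[1:-1];p=np.polyfit(R_[:,0],R_[:,1],1);print("rear edge slope deg",np.degrees(np.arctan(p[0])),"x at mid",np.polyval(p,y.mean()),"res",np.std(R_[:,1]-np.polyval(p,R_[:,0])))
    b=np.round(x/6);S=np.array([(x[b==i].mean(),y[b==i].min(),y[b==i].max()) for i in np.unique(b) if (b==i).sum()>60])
    print(S.round(1))
    xs=x.min();m=(S[:,2]-S[:,1])>145;S=S[m]
    print("sides slopes",np.degrees(np.arctan(np.polyfit(S[:,0],S[:,1],1)[0])),np.degrees(np.arctan(np.polyfit(S[:,0],S[:,2],1)[0])))
    yc=((S[:,1]+S[:,2])/2).mean();xr=np.polyval(p,yc);h=(xr+90)*e+yc*f;print("home",h,"w",(S[:,2]-S[:,1]).mean())
E
```

```text
11471 [10.86433509 12.18645158 13.41968266]
[  430   200   139   114 11403]
rear edge slope deg -0.650003611247032 x at mid 534.1845590310476 res 0.14318721216634472
[[535.3 -56.8  93. ]
 [540.  -56.8  93.7]
 [546.  -56.9  94. ]
 [552.1 -56.9  94.3]
 [558.  -56.8  93.2]
 [564.  -56.9  94.2]
 [570.  -56.7  94. ]
 [576.  -57.   94.7]
 [582.  -56.6  94.4]
 [588.  -56.6  93.6]
 [594.  -56.7  94. ]
 [600.  -56.3  94.5]
 [606.  -56.5  94.4]
 [612.  -56.3  94.8]
 [618.  -61.1  98.2]
 [624.  -51.   89.6]
 [630.  -46.3  85.4]
 [635.9 -42.9  81.6]
 [641.8 -34.9  60.6]
 [647.6 -31.5  23.2]]
sides slopes -0.7740106793165499 1.6280102428521017
home [617.30038734 -94.30757927] w 151.32654490819812
```

arm_command(slide=[[0.1, -0.22, -0.15], [0, 0, 0], [0, 0, 0], [0, 0, 0], [0, 0, 0]], turn=[[0, 0, 0], [0, 0, 0], [0, 0, 0], [0, 0, 0], [0, 0, 0]], gripper=[1, 1, 1, 1, 0.6])

```text
time_s: 5.7
position: [0.4568, -0.2909, 0.061]
tool_rot: [0.569, 3.089, -0.001]
wrist_force: [-0.2, -0.4, 0.4]
width: 0.0731
finger_force: 0.0
```

arm_command(slide=[[0, 0, 0], [0, 0, 0], [0, 0, 0], [0, 0, 0], [0, 0, 0]], turn=[[0, 0, 0], [0, 0, 0], [0, 0, 0], [0, 0, 0], [0, 0, 0]], gripper=[0.5, 0.4, 0.3, 0.2, 0.1])

```text
time_s: 6.2
position: [0.4567, -0.2907, 0.0605]
tool_rot: [-0.569, -3.09, -0.0]
wrist_force: [0.8, 1.1, 0.2]
width: 0.0129
finger_force: 60.7
```

arm_command(slide=[[0, 0, 0], [0, 0, 0], [0, 0, 0], [0, 0, 0], [0, 0, 0]], turn=[[0, 0, 0], [0, 0, 0], [0, 0, 0], [0, 0, 0], [0, 0, 0]], gripper=[0, 0, 0, 0, 0])

```text
time_s: 6.7
position: [0.4566, -0.2907, 0.0605]
tool_rot: [-0.569, -3.09, -0.0]
wrist_force: [0.7, 1.4, 0.4]
width: 0.0127
finger_force: 60.8
```

arm_command(slide=[[0, 0, 0.1], [0, 0, 0.25], [0, 0, 0.4], [0, 0, 0.4], [0, 0.1, 0.3]], turn=[[0, 0, 0], [0, 0, 0], [0, 0, 0], [0, 0, 0], [0, 0, 0]], gripper=[0, 0, 0, 0, 0])

```text
time_s: 7.2
position: [0.4571, -0.289, 0.0983]
tool_rot: [0.569, 3.088, -0.002]
wrist_force: [-0.1, -0.3, -4.0]
width: 0.0132
finger_force: 60.2
```

arm_command(slide=[[0, 0.25, 0.15], [-0.05, 0.4, 0], [-0.05, 0.5, 0], [-0.05, 0.6, 0], [-0.05, 0.6, 0]], turn=[[0, 0, 0], [0, 0, 0.05], [0, 0, 0.1], [0, 0, 0.1], [0, 0, 0.1]], gripper=[0, 0, 0, 0, 0])

```text
time_s: 7.7
position: [0.4511, -0.2276, 0.1001]
tool_rot: [-0.51, -3.099, -0.001]
wrist_force: [0.5, 0.4, -3.7]
width: 0.0127
finger_force: 60.2
```

arm_command(slide=[[0, 0.6, 0], [0, 0.6, 0], [0, 0.6, 0], [0, 0.6, 0], [0, 0.6, 0]], turn=[[0, 0, 0.13], [0, 0, 0.13], [0, 0, 0.13], [0, 0, 0.13], [0, 0, 0.13]], gripper=[0, 0, 0, 0, 0])

```text
time_s: 8.2
position: [0.4517, -0.1533, 0.1006]
tool_rot: [0.404, 3.115, -0.0]
wrist_force: [0.0, 0.5, -3.8]
width: 0.0132
finger_force: 60.1
```

arm_command(slide=[[0, 0.6, 0], [0, 0.6, 0], [0, 0.6, 0], [0, 0.6, 0], [0, 0.5, 0]], turn=[[0, 0, 0.13], [0, 0, 0.13], [0, 0, 0.13], [0, 0, 0.13], [0, 0, 0.13]], gripper=[0, 0, 0, 0, 0])

```text
time_s: 8.7
position: [0.4516, -0.0807, 0.1006]
tool_rot: [-0.298, -3.127, -0.0]
wrist_force: [1.6, -0.4, -4.3]
width: 0.0133
finger_force: 60.1
```

arm_command(slide=[[0, 0.4, 0], [0, 0.3, 0], [0, 0.15, 0], [0, 0, 0], [0, 0, 0]], turn=[[0, 0, 0.13], [0, 0, 0.05], [0, 0, 0], [0, 0, 0], [0, 0, 0]], gripper=[0, 0, 0, 0, 0])

```text
time_s: 9.2
position: [0.4518, -0.0611, 0.1006]
tool_rot: [0.271, 3.13, -0.0]
wrist_force: [0.1, -0.5, -3.4]
width: 0.0128
finger_force: 60.2
```

```bash
cat > m.py <<'E'
from h import *
import sys
s=ctrl.state();M=R.from_rotvec(s["tool_rot"]).as_matrix();p=s["position"]*1000
print(s["time_s"],p.round(1),"tool y yaw-90",np.degrees(np.arctan2(M[1,1],M[0,1]))-90,M[:,2].round(4),s["wrist_force"].round(1),s["width"])
c=cam("wrist");im,d=ctrl.snapshot("wrist");save(sys.argv[1]+".png",im);P=allpts(d,c)*1000;np.savez(sys.argv[1]+".npz",im=im,P=P)
y=np.degrees(np.arctan2(M[1,1],M[0,1]))-90
e=np.array([np.cos(np.radians(y)),np.sin(np.radians(y))]);f=np.array([-e[1],e[0]])
g=P[...,:2]-p[:2];A=g@e;B=g@f;Z=P[...,2]-(p[2]-60.5)   # tool-aligned coords; Z relative to nominal tray underside
def rect(m,l):
    if m.sum()<50: print(l,"few");return
    q=np.c_[A[m],B[m]].astype(np.float32);r=cv2.minAreaRect(q)
    k=np.linalg.lstsq(np.c_[A[m],B[m],np.ones(m.sum())],Z[m],rcond=None)[0]
    print(l,m.sum(),np.round(r[0],1),np.round(r[1],1),round(r[2],1),"tilt x,y deg",np.degrees(k[:2]).round(2),"z0",k[2].round(1),np.percentile(Z[m],[5,50,95]).round(1))
ok=d>0
rect(ok&(abs(Z-6)<6)&(A>-75)&(A<130)&(abs(B)<52),"plate")
rect(ok&(abs(Z-52)<8)&(abs(A-80)<32)&(abs(B)<32),"cell")
E
python3 m.py w2
```

```text
9.2 [451.8 -61.1 100.6] tool y yaw-90 -9.88803007862137 [ 1.e-04 -3.e-04 -1.e+00] [ 0.1 -0.5 -3.4] 0.01284776239746415
plate 20009 [-1.2  0.7] [122.   90.5] 0.1 tilt x,y deg [-0.02  0.03] z0 6.2 [5.1 6.2 7.2]
cell 1200 [65.7  0.7] [13.6 25.8] 1.0 tilt x,y deg [23.13  0.07] z0 24.7 [45.  51.4 52.7]
```

View pics/w2.png

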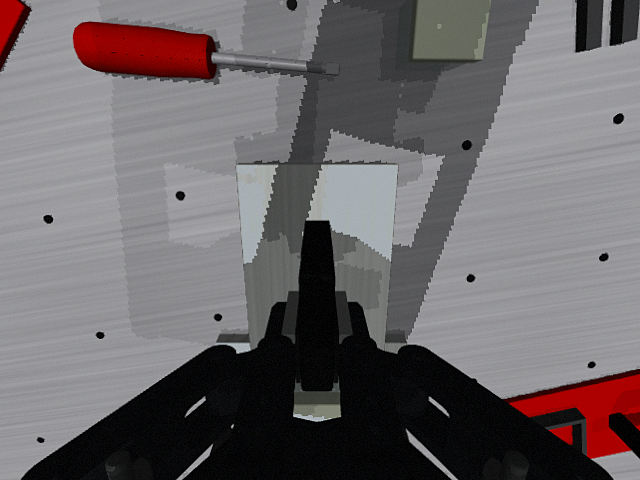

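The wrist picture shows the tray held level and straight, rear edge at row 163 and columns 237-398, with the stopper just visible at (317,405). The front is over the landing. I line up, lower to about 3 mm above the landing, then feed in.

arm_command(slide=[[0, -0.18, -0.1], [0, 0, -0.25], [0, 0, -0.3], [0, 0, -0.22], [0, 0, -0.1]], turn=[[0, 0, 0], [0, 0, 0], [0, 0, 0], [0, 0, 0], [0, 0, 0]], gripper=[0, 0, 0, 0, 0])

```text
time_s: 9.75
position: [0.451, -0.0652, 0.0753]
tool_rot: [-0.271, -3.128, -0.001]
wrist_force: [0.2, 0.4, -3.6]
width: 0.0131
finger_force: 60.1
```

arm_command(slide=[[0.1, -0.017, 0], [0.2, -0.035, 0], [0.3, -0.052, 0], [0.3, -0.052, 0], [0.3, -0.052, 0]], turn=[[0, 0, 0], [0, 0, 0], [0, 0, 0], [0, 0, 0], [0, 0, 0]], gripper=[0, 0, 0, 0, 0])

```text
time_s: 10.25
position: [0.4828, -0.0708, 0.0766]
tool_rot: [0.27, 3.129, -0.0]
wrist_force: [0.1, 0.3, -3.6]
width: 0.0132
finger_force: 60.1
```

```bash
python3 - <<'E'
from h import *
s=ctrl.state();print(s["time_s"],s["position"],s["wrist_force"])
c=cam("top");im,d=ctrl.snapshot("top");P=allpts(d,c)*1000
save("top1.png",cv2.resize(im[80:280,260:460],None,fx=3,fy=3,interpolation=cv2.INTER_CUBIC))
E
```

```text
10.25 [ 0.48281767 -0.07077223  0.07656375] [ 0.0683391   0.28489035 -3.58756106]
```

View pics/top1.png

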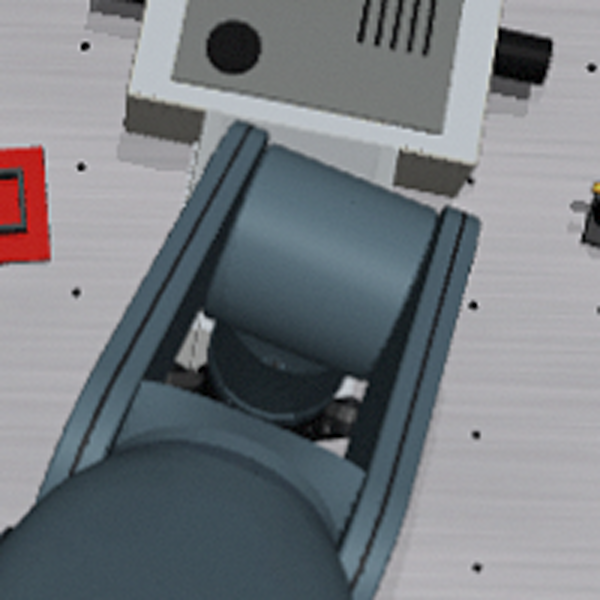

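The top view is blocked by the arm; nothing at the opening can be seen. I continue on the measured line and watch the force.

arm_command(slide=[[0.3, -0.052, 0], [0.3, -0.052, 0], [0.3, -0.052, 0], [0.3, -0.052, 0], [0.3, -0.052, 0]], turn=[[0, 0, 0], [0, 0, 0], [0, 0, 0], [0, 0, 0], [0, 0, 0]], gripper=[0, 0, 0, 0, 0])

```text
time_s: 10.8
position: [0.5199, -0.0772, 0.0763]
tool_rot: [0.271, 3.13, 0.0]
wrist_force: [0.0, -0.1, -4.0]
width: 0.0131
finger_force: 60.1
```

arm_command(slide=[[0.3, -0.052, 0], [0.3, -0.052, 0], [0.3, -0.052, 0], [0.3, -0.052, 0], [0.2, -0.035, 0]], turn=[[0, 0, 0], [0, 0, 0], [0, 0, 0], [0, 0, 0], [0, 0, 0]], gripper=[0, 0, 0, 0, 0])

```text
time_s: 11.3
position: [0.555, -0.0833, 0.0763]
tool_rot: [0.271, 3.13, -0.0]
wrist_force: [0.6, -0.1, -3.8]
width: 0.0128
finger_force: 60.1
```

arm_command(slide=[[0.2, -0.035, 0], [0.15, -0.026, 0], [0.1, -0.017, -0.02], [0.05, -0.008, -0.03], [0, 0, -0.03]], turn=[[0, 0, 0], [0, 0, 0], [0, 0, 0], [0, 0, 0], [0, 0, 0]], gripper=[0, 0, 0, 0, 0])

```text
time_s: 11.8
position: [0.5667, -0.0852, 0.0742]
tool_rot: [-0.271, -3.13, -0.0]
wrist_force: [0.6, -0.1, -2.9]
width: 0.0134
finger_force: 60.1
```

```bash
python3 - <<'E'
from h import *
s=ctrl.state();M=R.from_rotvec(s["tool_rot"]).as_matrix();print(s["time_s"],s["position"].round(4),s["wrist_force"].round(1),np.degrees(np.arctan2(M[1,1],M[0,1]))-90)
im,d=ctrl.snapshot("side")
save("side1.png",cv2.resize(im[130:300,320:540],None,fx=3.5,fy=3.5,interpolation=cv2.INTER_CUBIC))
E
```

```text
11.8 [ 0.5667 -0.0852  0.0742] [ 0.6 -0.1 -2.9] -9.881334566659362
```

View pics/side1.png

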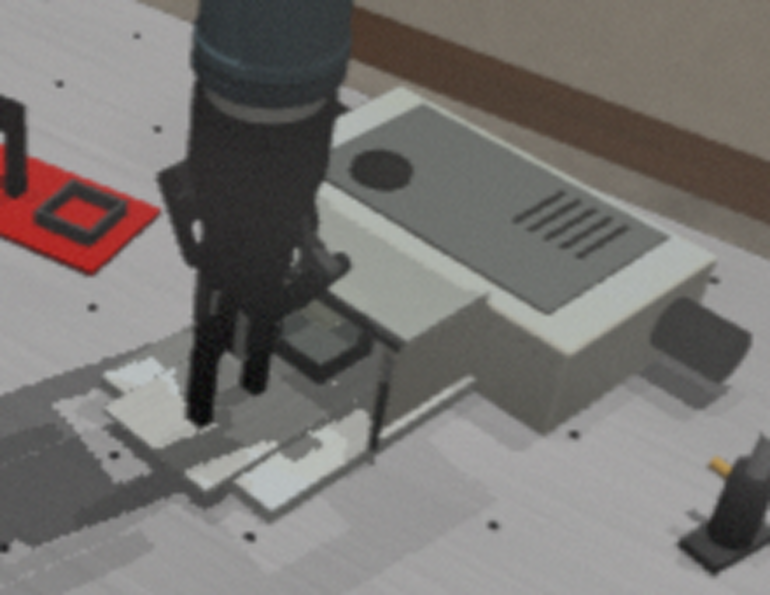

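The side view shows the tray on line and partly inside, with the seat and cell under the hood at (325,335) and the rear overhanging by about 25 mm. I feed gently to the stop.

arm_command(slide=[[0.15, -0.026, 0], [0.15, -0.026, 0], [0.15, -0.026, 0], [0.15, -0.026, 0], [0.1, -0.017, 0]], turn=[[0, 0, 0], [0, 0, 0], [0, 0, 0], [0, 0, 0], [0, 0, 0]], gripper=[0, 0, 0, 0, 0])

```text
time_s: 12.35
position: [0.5847, -0.0884, 0.0743]
tool_rot: [0.271, 3.13, -0.0]
wrist_force: [-1.0, -0.0, -3.9]
width: 0.0131
finger_force: 60.1
```

arm_command(slide=[[0.06, -0.01, -0.02], [0.06, -0.01, -0.02], [0.06, -0.01, -0.02], [0, 0, 0], [0, 0, 0]], turn=[[0, 0, 0], [0, 0, 0], [0, 0, 0], [0, 0, 0], [0, 0, 0]], gripper=[0, 0, 0, 0, 0])

```text
time_s: 12.85
position: [0.5887, -0.089, 0.0728]
tool_rot: [-0.271, -3.13, 0.0]
wrist_force: [-0.6, -0.2, -4.5]
width: 0.0131
finger_force: 60.3
```

arm_command(slide=[[0.02, -0.003, -0.02], [0.02, -0.003, -0.02], [0, 0, 0], [0, 0, 0], [0, 0, 0]], turn=[[0, 0, 0], [0, 0, 0], [0, 0, 0], [0, 0, 0], [0, 0, 0]], gripper=[0, 0, 0, 0, 0])

```text
time_s: 13.35
position: [0.5892, -0.0891, 0.0725]
tool_rot: [-0.27, -3.129, 0.0]
wrist_force: [-4.9, 1.4, 7.1]
width: 0.0131
finger_force: 61.4
```

arm_command(slide=[[0.04, -0.007, 0], [0.04, -0.007, 0], [0, 0, 0], [0, 0, 0], [0, 0, 0]], turn=[[0, 0, 0], [0, 0, 0], [0, 0, 0], [0, 0, 0], [0, 0, 0]], gripper=[0, 0, 0, 0, 0])

```text
time_s: 13.85
position: [0.59, -0.0892, 0.0725]
tool_rot: [-0.27, -3.127, -0.0]
wrist_force: [-10.6, 2.3, 9.3]
width: 0.013
finger_force: 62.1
```

arm_command(slide=[[0.04, -0.007, 0.01], [0.04, -0.007, 0], [0, 0, 0], [0, 0, 0], [0, 0, 0]], turn=[[0, 0, 0], [0, 0, 0], [0, 0, 0], [0, 0, 0], [0, 0, 0]], gripper=[0, 0, 0, 0, 0])

```text
time_s: 14.35
position: [0.59, -0.089, 0.0725]
tool_rot: [-0.269, -3.123, -0.001]
wrist_force: [-16.0, 1.4, 13.6]
width: 0.0131
finger_force: 62.6
```

```bash
python3 m.py w3; python3 - <<'E'
from h import *
z=np.load("w3.npz");im=z["im"];save("w3c.png",im[100:400,120:520])
E
```

```text
14.35 [590.  -89.   72.5] tool y yaw-90 -9.856891854549445 [-0.0071  0.0013 -1.    ] [-16.    1.4  13.6] 0.013060766843413767
plate 22116 [1.2 0. ] [126.7 104. ] 0.0 tilt x,y deg [-0.37  0.18] z0 5.5 [0.5 6.1 7.2]
cell few
```

View pics/w3c.png

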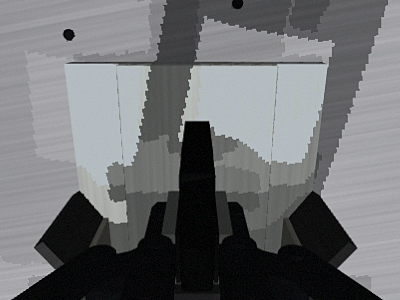

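The rear edge is flush with the landing's (both at crop row 64). The push force rose to 16 N with no advance, so the tray is at the stop and centred. I relax a little and release.

arm_command(slide=[[-0.03, 0.005, 0.02], [-0.03, 0.005, 0.01], [0, 0, 0], [0, 0, 0], [0, 0, 0]], turn=[[0, 0, 0], [0, 0, 0], [0, 0, 0], [0, 0, 0], [0, 0, 0]], gripper=[0, 0, 0, 0.1, 0.2])

```text
time_s: 14.9
position: [0.5923, -0.0897, 0.073]
tool_rot: [0.271, 3.129, -0.0]
wrist_force: [0.5, -0.5, 0.1]
width: 0.0174
finger_force: 0.0
```

arm_command(slide=[[0, 0, 0], [0, 0, 0], [0, 0, 0], [0, 0, 0], [0, 0, 0]], turn=[[0, 0, 0], [0, 0, 0], [0, 0, 0], [0, 0, 0], [0, 0, 0]], gripper=[0.3, 0.5, 0.7, 0.8, 0.8])

```text
time_s: 15.4
position: [0.5923, -0.0897, 0.0728]
tool_rot: [0.271, 3.13, -0.0]
wrist_force: [0.3, 0.1, -0.4]
width: 0.0684
finger_force: 0.0
```

arm_command(slide=[[0, 0, 0.2], [0, 0, 0.5], [0, 0, 0.8], [0, 0, 0.8], [0, 0, 0.8]], turn=[[0, 0, 0], [0, 0, 0], [0, 0, 0], [0, 0, 0], [0, 0, 0]], gripper=[0.8, 0.8, 0.8, 0.8, 0.8])

```text
time_s: 15.9
position: [0.5924, -0.0897, 0.1523]
tool_rot: [0.27, 3.129, -0.0]
wrist_force: [0.3, -0.8, -0.1]
width: 0.0682
finger_force: 0.0
```

arm_command(slide=[[-0.9, 0.15, 0.6], [-0.9, 0.15, 0.6], [-0.9, 0.15, 0.6], [-0.9, 0.15, 0], [-0.6, 0.1, 0]], turn=[[0, 0, 0], [0, 0, 0], [0, 0, 0], [0, 0, 0], [0, 0, 0]], gripper=[1, 1, 1, 1, 1])

```text
time_s: 16.4
position: [0.4863, -0.0719, 0.1972]
tool_rot: [0.27, 3.128, -0.001]
wrist_force: [0.5, -0.2, -0.3]
width: 0.0857
finger_force: 0.0
```

arm_command(slide=[[-0.9, 0.8, 0], [-0.9, 0.8, 0], [-0.5, 0.5, 0], [0, 0, 0], [0, 0, 0]], turn=[[0, 0, 0], [0, 0, 0], [0, 0, 0], [0, 0, 0], [0, 0, 0]], gripper=[1, 1, 1, 1, 1])

```text
time_s: 16.9
position: [0.4306, -0.0199, 0.1962]
tool_rot: [0.269, 3.128, -0.001]
wrist_force: [0.0, 0.2, 1.5]
width: 0.0853
finger_force: 0.0
```

```bash
python3 - <<'E'
from h import *
s=ctrl.state();print(s["time_s"],s["position"].round(3),s["wrist_force"].round(1))
w,dw=ctrl.snapshot("wrist");a,_=ctrl.snapshot("side");t,_=ctrl.snapshot("top")
c=cam("wrist");P=allpts(dw,c)*1000
e=np.array([.9854,-.1702]);f=np.array([.1702,.9854]);g=P[...,:2]-[617.5,-93.3];A=g@e;B=g@f;Z=P[...,2]
m=(dw>0)&(abs(Z-18)<2.2)&(abs(B)<46)&(abs(A)<100);print("plate",m.sum(),[A[m].min().round(1),B[m].min().round(1),B[m].max().round(1)],np.median(Z[m]))
m=(dw>0)&(abs(Z-12)<2.2)&(abs(B)>48)&(abs(B)<75)&(abs(A)<100);print("landing rear",np.percentile(A[m],.2))
m=(dw>0)&(Z>86)&(abs(B)<12)&(A<10)&(A>-70);print("handle",A[m].min(),A[m].max(),np.median(B[m]),np.median(Z[m]))
r=lambda x:cv2.resize(x,(400,300),interpolation=cv2.INTER_CUBIC)
save("fin.png",np.vstack([np.hstack([r(a[150:285,330:510]),r(t[100:235,260:440])]),np.hstack([r(w),r(w[240:480,160:480])])]))
E
```

```text
16.9 [ 0.431 -0.02   0.196] [0.  0.2 1.5]
plate 6633 [np.float64(-90.7), np.float64(-45.9), np.float64(44.3)] 17.20606676151737
landing rear -90.15995492664254
handle -59.41092738359852 -25.564292074538162 -0.0060162627937663275 90.93446531425323
```

View pics/fin.png

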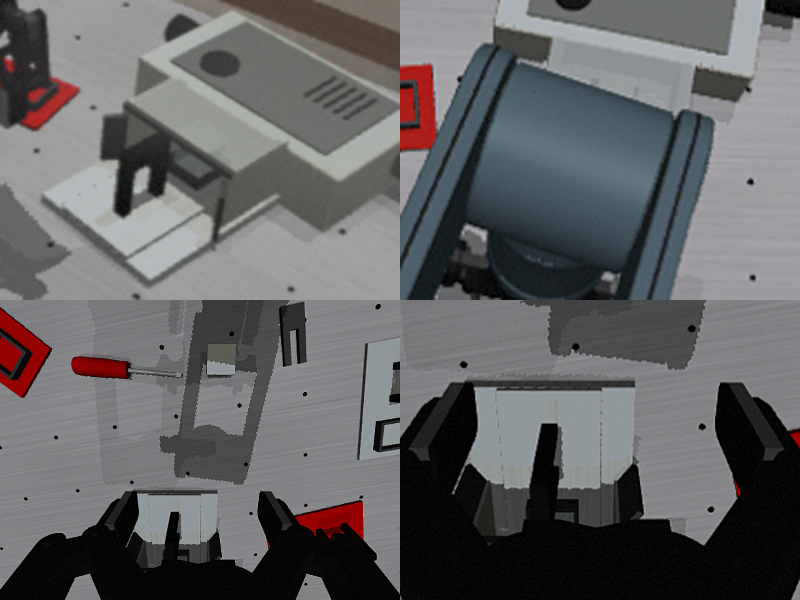

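The side view shows the tray flat and fully inside, with the handle clear of the gripper. Plate rear is at -90.7 mm against the landing's -90.2 mm. I clear the arm to check the cell from above.

arm_command(slide=[[-0.5, 1, 0.3], [-0.5, 1, 0.3], [-0.5, 1, 0.3], [-0.2, 1, 0], [0, 1, 0]], turn=[[0, 0, 0], [0, 0, 0], [0, 0, 0], [0, 0, 0], [0, 0, 0]], gripper=[1, 1, 1, 1, 1])

```text
time_s: 17.55
position: [0.3874, 0.1059, 0.2181]
tool_rot: [0.272, 3.129, -0.0]
wrist_force: [0.4, 0.3, 0.3]
width: 0.0854
finger_force: 0.0
```

arm_command(slide=[[0, 1, 0], [0, 1, 0], [0, 1, 0], [0, 0.5, 0], [0, 0, 0]], turn=[[0, 0, 0], [0, 0, 0], [0, 0, 0], [0, 0, 0], [0, 0, 0]], gripper=[1, 1, 1, 1, 1])

```text
time_s: 18.05
position: [0.3876, 0.1937, 0.2176]
tool_rot: [-0.267, -3.13, 0.0]
wrist_force: [0.0, -0.1, -0.4]
width: 0.0853
finger_force: 0.0
```

```bash
python3 - <<'E'
from h import *
a,_=ctrl.snapshot("side");print("side cell",[(np.round(r["uv"]),round(r["confidence"],2)) for r in ctrl.mark_of("side","cell")])
t,_=ctrl.snapshot("top");print("top cell",[(np.round(r["uv"]),round(r["confidence"],2)) for r in ctrl.mark_of("top","cell")])
r=lambda x:cv2.convertScaleAbs(cv2.resize(x,(400,500),interpolation=cv2.INTER_CUBIC),alpha=1.7)
save("fin2.png",np.hstack([r(a[190:265,380:440]),r(t[105:220,300:392])]))
E
```

```text
side cell [(array([419., 225.]), 0.59)]
top cell []
```

View pics/fin2.png

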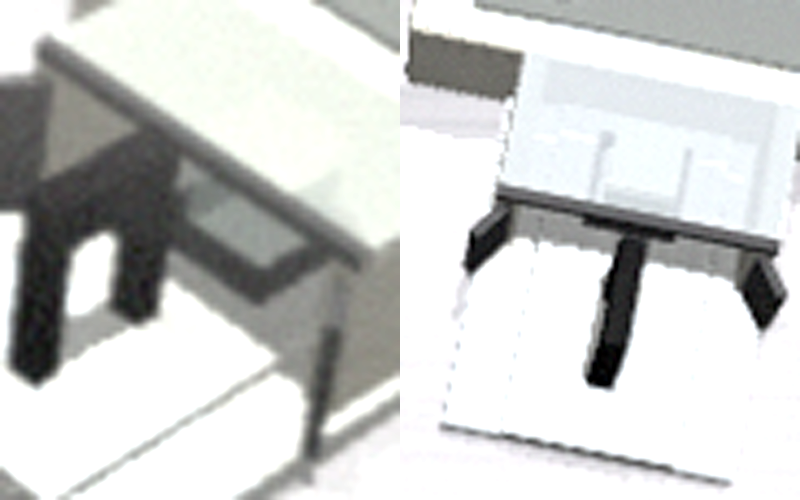

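The cell is visible in its seat: its glass wall at (245,225) in the left view, and the square stopper upright between the seat walls at (645,160) in the right view. The tray's rear edge is flush with the landing's. I hand the job in.

```bash
python3 -c "
from rig import ctrl
print(ctrl.finish_job())"
```

```text
the job is handed in; nothing more can be done
None
```

The loaded tray is fully home against the stop, flat on the landing and released, with the cell standing in its seat and the empty tray untouched; I handed it in at about 18 s.

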